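# Swap gauges and fasteners back to their rest plates

## Robot

A 6-joint arm with a two-finger parallel gripper is mounted at the origin on the work surface. World frame = base frame: x ahead of the robot, y to its left, z up, the work surface at z = 0. Lengths are in m, angles in rad, forces in N, time in s.
With the tool pointing down it reaches from about 0.425 to 0.925 m from the base axis. Payload 12.5 kg.
Tool frame: the origin (TCP) lies on the centre line of the jaws, within the pads' length; the fingertips stand 8 mm ahead of it and the grasp point (between the pads) lies 11 mm behind it; z points along the fingers, y is the line along which they close (so a half turn about z gives the same grasp; the last joint's range is limited). The gripper opens to 85 mm and grips with 20 to 120 N. Pads are 22 mm wide; open, the fingers measure 114 mm over their backs; the gripper's body (76 mm by 85 mm) begins 54 mm behind the grasp point. The pads swing forward as they close: fully open they stand 13 mm farther back than shut.
Start: joints at [-1.316, 0.491, 1.559, -0, 1.092, -0.106], TCP at [0.221, -0.585, 0.204] pointing down, gripper open.
Joint ranges: [-3.1, 3.1], [-0.84, 2.19], [0.05, 2.79], [-1.13, 4.28], [0.06, 2.93], [-2.69, 2.69]. Speed limits (rad/s): [2.22, 2.22, 2.79, 3.14, 3.14, 3.14].

## Interface

Orientations are given as a unit quaternion [x, y, z, w].
In Python, from bench import observe, snapshot, get_calibration, sign_off gives the robot as it stands.
- The arm moves only by the shell command python3 -m inch 'ROWS' [FORCE]. ROWS is text: rows parted by semicolons, each of 7 numbers parted by spaces: the shift along the world's x, y, z in cm, then the turn, a rotation vector about the world's x, y, z in rad, then the finger opening in cm, from 0 to 8.54. In form: tx ty tz wx wy wz claw; .... A call has 1 to 20 rows; each row shifts and turns the commanded pose from where the row before left it; what a row does not reach is not made up. A row lasts 1/12 s, in which the tool goes at most 41.7 mm and 7.16 degrees, less where a joint would pass 70% of its speed; a pose out of reach is approached as far as the arm can. A call is refused whole if a number of a shift passes 4.17 or a number of a turn 0.125, either way. A call with a gripper value outside its range is refused whole. The fingers move at their own pace and stop on an object; FORCE is the grip in N (left out, the last holds). Time passes only in rows, so rows that do not move let the fingers close. It gives the time, the measured TCP pose, the force, the opening and the grip force at its end, in the units of the state.
- observe(): the state, without advancing time (a new reading comes with each control period).
- snapshot(name): name is "scene" or "top" or "wrist"; returns (picture, depth): 384x512x3 uint8, red, green, blue; 384x512 float32, m along the optical axis (not along the pixel's ray), 0 where there is no reading.
- get_calibration(name): a dict with "intrinsics" (3x3 intrinsics, pixels), "origin" and "orientation" of the camera in the world; the wrist camera has in their place "T_tool_cam" (4x4, takes a point from camera to tool coordinates, whose origin is the TCP and whose axes are the flange's). Camera axes: x right, y up, looking along -z (the intrinsics and any distortion apply to the point x, -y, -z); pixel columns grow to the right and rows downward; lengths in m; the calibration is good to about 2 mm. A picture is of the moment at which its call begins: read the wrist's pose just before it. get_calibration takes no time and is no camera call.
- sign_off(): hands the job in; it is judged then, once.
The state is a dict: "time_s": time; "q": joint angles; "dq": joint speeds; "joint_efforts": joint torques, N m; "tcp_pos": TCP position; "ee_rot": TCP orientation; "force": force on the tool from outside, world axes, zero at the start; "ft_torque": the same for the moment, N m; "grip_width": opening from 0.0 (shut) to 1.0 (fully open); "grasp_force": force on a finger pad.
Only numpy, scipy, OpenCV 4.12 (cv2) and the standard library are available. Lean on these libraries where they do the work, as an engineer would, in place of code of your own. Each camera call takes 0.05 s, during which the arm holds its last target. There are 200 camera calls.

## Task

The two depth gauges and the two fasteners were put down on each other's rest plates: set this right, using the empty cork mat as a free spot if you need one. The gauge with its plunger pulled out belongs lengthwise on the long plate, the gauge with its plunger pushed in lengthwise on the short plate (either way round), the hex nut flat on the round plate and the hub bolt standing on its head on the square plate, each in the middle of its plate and the gauges the same way up as now. Leave the white ceramic marking block where it is.

Things in the scene. Friction and masses are not known exactly. Their poses are not given: they have to be found in the camera images.
- gauge_out: Depth gauge with its plunger locked PULLED OUT, 120 mm long overall. Aluminium barrel 76 long, 26 wide, 28 high, flat sides to +-y; lock screw 5 mm high on top near the rear. Origin: underside, middle of the overall length; x along it to the knob, z up. Barrel middle at x = -22 mm; then 35 mm of bare 8 mm rod and the steel knob (20 mm wide, 9 long). Rigid, 0.18 kg. Starts on the round or square plate.
- gauge_in: Depth gauge of the same make with its plunger locked PUSHED IN, 88 mm long overall. Aluminium barrel 76 long, 26 wide, 28 high, flat sides to +-y; lock screw 5 mm high on top near the rear. Origin: underside, middle of the overall length; x along it to the knob, z up. Barrel middle at x = -6 mm; the steel knob (20 mm wide, 9 long) is only 3 mm off the barrel. Rigid, 0.18 kg. Starts on the round or square plate.
- nut: Blackened steel hex nut lying flat, 46 mm across flats, 53 mm across corners, 26 mm high, open hole about 28 mm, about 0.22 kg. Origin: centre of its underside, z up. One pair of flats faces +-y, the others at 60 degrees to it. At the start it lies on the long or the short plate.
- bolt: Stainless hub bolt standing on its hex head, thread up, 70 mm high, about 0.5 kg. Head 46 mm across flats and 19 mm high, shank 31 mm thick above it. Origin: centre of the head's underside, z up along the shank. At the start it stands on the long or the short plate.
- long_plate: Long rest plate, steel with a dark rubber face, 150 x 56 mm, 8 mm thick, x along its length. Fixed to the table. Origin: centre of its underside, z up; its resting face is 8 mm above the origin.
- short_plate: Short rest plate, steel with a dark rubber face, 100 x 56 mm, 8 mm thick, x along its length. Fixed to the table. Origin: centre of its underside, z up; its resting face is 8 mm above the origin.
- round_plate: Round rest plate, steel with a dark rubber face, 104 mm in diameter, 8 mm thick. Fixed to the table. Origin: centre of its underside, z up; its resting face is 8 mm above the origin.
- square_plate: Square rest plate, steel with a dark rubber face, 96 x 96 mm, 8 mm thick. Fixed to the table. Origin: centre of its underside, z up; its resting face is 8 mm above the origin.
- cork_mat: Empty square cork mat, 120 x 120 mm, 4 mm thick, the free spot. Fixed. Origin: centre of its underside, z up; its top is 4 mm above the origin.
- marking_block: Loose white ceramic marking block, 60 x 40 x 30 mm high, to be left alone. Origin: centre of its underside. Other small things, up to 40 mm high, stand among the plates, none of them within 15 mm of a plate or mat; the plates, the mat and the block lie in two rows of three, centres 150 mm or more apart.
Mind the look-alikes: they are no part of the job. What is shaped like the gauge_in but black or blue is not meant.

How it is judged:
At the end, for the whole second after the job is handed in: Each thing rests directly on its own plate (pulled-out gauge: long, pushed-in gauge: short, nut: round, bolt on its head: square), within 15 mm of the plate's centre, upright within 7 degrees, gauges within 15 degrees of the plate's length (either way round), all at rest (horizontal distance between gauge_out and long_plate below 0.015 m and z of gauge_out in the frame of long_plate between 0.004 and 0.012 m and angle between each of gauge_out, gauge_in, nut, bolt's own z axis and vertical below 0.12 rad and linear speed of each of gauge_out, gauge_in, nut, bolt below 0.02 m/s and angular speed of each of gauge_out, gauge_in, nut, bolt below 0.2 rad/s and angle between the x axis of gauge_out and the x axis of long_plate, either way round below 0.26 rad and horizontal distance between gauge_in and short_plate below 0.015 m and z of gauge_in in the frame of short_plate between 0.004 and 0.012 m and angle between the x axis of gauge_in and the x axis of short_plate, either way round below 0.26 rad and horizontal distance between nut and round_plate below 0.015 m and z of nut in the frame of round_plate between 0.004 and 0.012 m and horizontal distance between bolt and square_plate below 0.015 m and z of bolt in the frame of square_plate between 0.004 and 0.012 m); the robot touches nothing.
It fails at once if the ceramic marking block is shifted by more than 20 mm (distance of marking_block from where it was at the start of the episode above 0.02 m).
It also fails if it takes over 128 s, if anything falls off the work surface, if the arm or the gripper's body presses on something with over 40 N, if the wrist force passes 120 N, or if a joint passes its speed limit or range.

## Working session

There is one attempt and no reset: what is moved stays moved. The work goes in short steps, Python scripts to look and compute and a shell command to move; the robot and the scene stay as the last step left them, time stands still between calls to the robot, and variables do not carry over. Pictures are saved under pics/ and viewed, at most 14 in all, crops included, and the job is handed in when it is done.

```bash
ls; mkdir -p pics; python3 - <<'E'
from bench import *
import cv2, numpy as np
np.set_printoptions(precision=4,suppress=True)
for n in ("top","scene"):
    p,d=snapshot(n); cv2.imwrite(f"pics/{n}0.png",p[:,:,::-1]); np.savez(f"{n}0.npz",p=p,d=d); print(n,get_calibration(n), d.min(), d.max())
print(get_calibration("wrist")); print(observe())
E
```

```text
pics
top {'intrinsics': array([[370.3372,   0.    , 256.3508],
       [  0.    , 370.3372, 187.364 ],
       [  0.    ,   0.    ,   1.    ]]), 'origin': array([ 0.4867, -0.0467,  0.8877]), 'orientation': array([ 0.0384, -0.0561, -0.6999,  0.711 ])} 0.0 1.808397
scene {'intrinsics': array([[394.9958,   0.    , 257.9639],
       [  0.    , 394.9958, 184.5117],
       [  0.    ,   0.    ,   1.    ]]), 'origin': array([1.2888, 0.4446, 0.7537]), 'orientation': array([0.1961, 0.3791, 0.8019, 0.418 ])} 0.0 3.9997435
{'intrinsics': array([[292.5665,   0.    , 253.5077],
       [  0.    , 292.5665, 191.28  ],
       [  0.    ,   0.    ,   1.    ]]), 'T_tool_cam': array([[-0.0002,  0.9561,  0.293 ,  0.0754],
       [ 1.    ,  0.0003, -0.0002, -0.0007],
       [-0.0003,  0.293 , -0.9561, -0.1697],
       [ 0.    ,  0.    ,  0.    ,  1.    ]])}
{'time_s': 0.1, 'q': array([-1.3156,  0.4915,  1.5594, -0.    ,  1.0917, -0.1056]), 'dq': array([-0.0001, -0.0008, -0.0033,  0.0003,  0.    , -0.0004]), 'joint_efforts': array([  0.0025, -61.9449, -26.2026,  -0.    ,   0.003 ,  -0.    ]), 'tcp_pos': array([ 0.2206, -0.5845,  0.2035]), 'ee_rot': array([ 0.9838,  0.1794, -0.    , -0.0005]), 'force': array([-0.2325, -0.0492, -0.3347]), 'ft_torque': array([-0.0028, -0.0428, -0.0316]), 'grasp_force': 0.0, 'grip_width': 1.002038845921193}
```

View pics/top0.png

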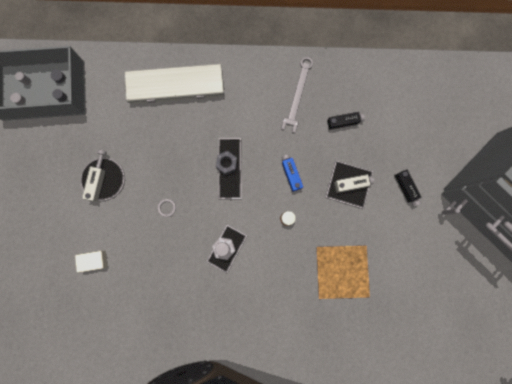

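View pics/scene0.png

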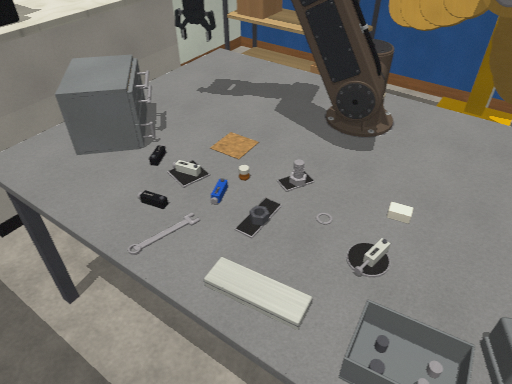

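The top view shows the pulled-out gauge on the round plate (93,183) and the pushed-in gauge on the square plate (353,183). The nut is on the long plate (227,162) and the bolt on the short plate (223,247). The mat is at (343,272), the block at (89,262), and the look-alikes are blue and black. Next I measure.

```bash
cat > h.py <<'E'
import numpy as np, cv2
from scipy.spatial.transform import Rotation as R
from bench import *
np.set_printoptions(precision=4,suppress=True)
def world(d,cal,st=None):
    K=cal["intrinsics"]; v,u=np.mgrid[:d.shape[0],:d.shape[1]]
    P=np.stack([(u-K[0,2])/K[0,0]*d,-(v-K[1,2])/K[1,1]*d,-d],-1)
    if "T_tool_cam" in cal:
        T=cal["T_tool_cam"]; P=P@T[:3,:3].T+T[:3,3]
        return P@R.from_quat(st["ee_rot"]).as_matrix().T+st["tcp_pos"]
    return P@R.from_quat(cal["orientation"]).as_matrix().T+cal["origin"]
def rect(xy):
    (c,s,a)=cv2.minAreaRect((xy*1000).astype(np.float32)); 
    if s[0]<s[1]: s=s[::-1]; a+=90
    return np.array(c)/1000,np.array(s),(a+90)%180-90
def wrist(name):
    st=observe(); p,d=snapshot("wrist"); cv2.imwrite(f"pics/{name}.png",p[:,:,::-1])
    return p,d,world(d,get_calibration("wrist"),st),st
E
python3 - <<'E'
from h import *
z=np.load("top0.npz");p,d=z["p"],z["d"];W=world(d,get_calibration("top"))
# table plane residual check
for uv in [(150,130),(400,250),(130,300),(270,110),(190,220)]: print("table",uv,W[uv[1],uv[0]])
rois=dict(round=(75,145,130,210),long=(212,130,247,206),short=(205,222,250,275),square=(322,155,378,212),mat=(310,238,376,306),block=(70,245,110,278),blue=(278,150,306,196),jar=(278,208,300,228),blk1=(322,106,366,134),blk2=(392,165,424,206))
for n,(a,b,c,e) in rois.items():
    w=W[b:e,a:c].reshape(-1,3); col=p[b:e,a:c].reshape(-1,3).astype(int); ok=d[b:e,a:c].ravel()>0
    g=col.sum(1)
    zt=np.median(w[ok&(abs(w[:,2])<.006),2])
    m=ok&(w[:,2]>zt+.014); 
    pl=ok&(g<110)&(w[:,2]<zt+.016)
    if n=="mat": pl=ok&(col[:,0]>col[:,2]+40)
    print(n,"zt %.4f"%zt,"hi n",m.sum(),rect(w[m,:2]) if m.sum()>9 else "", "zmax",np.percentile(w[m,2],95) if m.sum() else "","\n  plate",pl.sum(),rect(w[pl,:2]) if pl.sum()>9 else "", np.median(w[pl,2]) if pl.sum() else "")
E
```

```text
table (150, 130) [ 0.7438  0.195  -0.0006]
table (400, 250) [ 0.4613 -0.4137 -0.0007]
table (130, 300) [0.3394 0.2194 0.0007]
table (270, 110) [ 0.8011 -0.0992  0.0007]
table (190, 220) [ 0.5253  0.0894 -0.0037]
round zt 0.0007 hi n 575 (array([0.6255, 0.3081]), array([119.2044,  27.6738]), -9.9833984375) zmax 0.03956447612810845 
  plate 56 (array([0.6227, 0.2934]), array([72.7594, 68.3298]), 39.72312545776367) 0.008767668883239987
long zt 0.0007 hi n 267 (array([0.6609, 0.0053]), array([51.0071, 45.9883]), -6.530738830566406) zmax 0.03693478799929241 
  plate 119 (array([ 0.6544, -0.0022]), array([127.7378,  38.1254]), -2.484619140625) 0.00845377913917511
short zt 0.0007 hi n 355 (array([0.4604, 0.0063]), array([51.0637, 45.299 ]), 19.70644760131836) zmax 0.07993499203469924 
  plate 35 (array([ 0.4588, -0.0046]), array([81.6207, 27.8974]), -26.17790985107422) 0.008782882190144448
square zt 0.0004 hi n 426 (array([ 0.6176, -0.3   ]), array([89.2648, 26.0787]), -78.27324485778809) zmax 0.039554438712835344 
  plate 93 (array([ 0.6164, -0.2922]), array([80.3153, 70.1169]), 73.2178497
[... 339 characters left out ...]
.6424, -0.1508]), array([88.1319, 27.0931]), 20.41114044189453) zmax 0.03183401263387919 
  plate 0  
jar zt 0.0003 hi n 151 (array([ 0.5327, -0.1418]), array([30.0827, 29.9777]), -1.2760467529296875) zmax 0.04052617264549335 
  plate 0  
blk1 zt 0.0001 hi n 401 (array([ 0.7741, -0.2846]), array([88.6154, 27.5814]), -76.13523960113525) zmax 0.03140364853143529 
  plate 15 (array([ 0.7602, -0.2711]), array([62.4535, 16.4884]), 85.02389526367188) 0.01437653234751235
blk2 zt 0.0000 hi n 445 (array([ 0.6087, -0.4324]), array([87.7709, 27.165 ]), 24.50448989868164) zmax 0.031518720696575436 
  plate 47 (array([ 0.6092, -0.4196]), array([69.1999,  2.5989]), 24.813121795654297) 0.010856129879010412
```

```bash
python3 - <<'E'
from h import *
z=np.load("top0.npz");p,d=z["p"],z["d"];W=world(d,get_calibration("top"))
rois=dict(round=(75,145,135,210),long=(205,128,250,206),short=(200,220,252,278),square=(320,155,380,214))
for n,(a,b,c,e) in rois.items():
    w=W[b:e,a:c]; m=((w[...,2]>.0045)&(d[b:e,a:c]>0)).astype(np.uint8)
    k,l,s,_=cv2.connectedComponentsWithStats(m); i=1+s[1:,4].argmax(); q=w[l==i]
    print(n,len(q),rect(q[q[:,2]<.013,:2]))
    lo=q[q[:,2]<.013,:2]
    if n=="round": print(cv2.minEnclosingCircle((lo*1000).astype(np.float32)))
    h=q[(q[:,2]>.022)&(q[:,2]<.1)]
    print("  top:",rect(h[:,:2]))
    if n in("round","square"):
        c0,_,ang=rect(h[:,:2]); ax=np.array([np.cos(np.radians(ang)),np.sin(np.radians(ang))]); t=(h[:,:2]-c0)@ax*1000
        for lo_ in range(-60,60,10):
            mm=(t>=lo_)&(t<lo_+10)
            if mm.any(): o=(h[mm,:2]-c0)@np.array([-ax[1],ax[0]])*1000; print("   ",lo_,mm.sum(),"w %.0f zmax %.3f"%(np.ptp(o),h[mm,2].max()))
    if n=="short": 
        h=q[q[:,2]>.07]; print("  thread top",cv2.minEnclosingCircle((h[:,:2]*1000).astype(np.float32)),h[:,2].max())
    if n=="long":
        print("  nut circ",cv2.minEnclosingCircle((h[h[:,2]>.03,:2]*1000).astype(np.float32)))
E
```

```text
round 1560 (array([0.6215, 0.299 ]), array([104.1236,  98.2776]), 50.91404724121094)
((618.5245971679688, 300.28033447265625), 53.420448303222656)
  top: (array([0.6255, 0.3081]), array([119.2044,  27.5727]), -9.9833984375)
    -60 59 w 27 zmax 0.043
    -50 61 w 26 zmax 0.044
    -40 60 w 26 zmax 0.039
    -30 58 w 27 zmax 0.041
    -20 59 w 24 zmax 0.040
    -10 56 w 26 zmax 0.040
    0 57 w 27 zmax 0.041
    10 39 w 26 zmax 0.039
    20 15 w 7 zmax 0.029
    30 11 w 8 zmax 0.027
    40 15 w 7 zmax 0.029
    50 37 w 19 zmax 0.034
long 1422 (array([ 0.6523, -0.0024]), array([148.1638,  55.7527]), 1.5756089687347412)
  top: (array([0.6609, 0.0053]), array([51.0035, 45.9467]), -6.2450714111328125)
  nut circ ((660.9976196289062, 5.500025749206543), 25.544736862182617)
short 1022 (array([ 0.4595, -0.0013]), array([99.8393, 58.4891]), -27.797931671142578)
  top: (array([0.4604, 0.0063]), array([51.0637, 45.299 ]), 19.70644760131836)
  thread top ((460.54656982421875, 6.581106185913086), 15.488958358764648) 0.08144994544147377
square 1524 (array([ 0.6171, -0.2924]), array([96.9285, 96.7103]), -16.22039031982422)
  top: (array([ 0.6176, -0.3   ]), array([89.2615, 26.0739]), -78.30992317199707)
    -50 34 w 25 zmax 0.039
    -40 52 w 25 zmax 0.045
    -30 46 w 26 zmax 0.039
    -20 48 w 26 zmax 0.039
    -10 45 w 26 zmax 0.039
    0 49 w 25 zmax 0.039
    10 49 w 25 zmax 0.041
    20 45 w 26 zmax 0.039
    30 27 w 22 zmax 0.037
    40 14 w 18 zmax 0.034
```

```bash
python3 - <<'E'
from h import *
for n in("top","scene"):
    z=np.load(n+"0.npz");W=world(z["d"],get_calibration(n)).reshape(-1,3);W=W[z["d"].ravel()>0]
    for x0 in np.arange(.1,.9,.05):
        q=W[(W[:,0]>x0)&(W[:,0]<x0+.05)&(W[:,1]<-.35)&(W[:,1]>-.9)&(W[:,2]>.06)&(W[:,2]<.5)]
        if len(q)>3: print(n,"x%.2f ymax %.3f z<%.3f"%(x0,q[:,1].max(),q[:,2].max()),len(q))
E
```

```text
top x0.45 ymax -0.558 z<0.138 146
top x0.50 ymax -0.507 z<0.193 683
top x0.55 ymax -0.506 z<0.219 1396
top x0.60 ymax -0.518 z<0.222 919
top x0.65 ymax -0.563 z<0.186 448
top x0.70 ymax -0.613 z<0.123 132
scene x0.15 ymax -0.513 z<0.371 60
scene x0.20 ymax -0.510 z<0.387 713
scene x0.25 ymax -0.554 z<0.388 172
scene x0.40 ymax -0.613 z<0.221 175
scene x0.45 ymax -0.559 z<0.220 428
scene x0.50 ymax -0.513 z<0.221 637
scene x0.55 ymax -0.506 z<0.221 815
scene x0.60 ymax -0.513 z<0.222 1541
scene x0.65 ymax -0.556 z<0.221 1446
scene x0.70 ymax -0.608 z<0.220 1245
scene x0.75 ymax -0.656 z<0.219 138
```

```bash
python3 -m inch '2.45 3.28 0 0 0 -0.026 8.5;2.45 3.28 0 0 0 -0.026 8.5;2.45 3.28 0 0 0 -0.026 8.5;2.45 3.28 0 0 0 -0.026 8.5;2.45 3.28 0 0 0 -0.026 8.5;2.45 3.28 0 0 0 -0.026 8.5;2.45 3.28 0 0 0 -0.026 8.5;2.45 3.28 0 0 0 -0.026 8.5;2.45 3.28 0 0 0 -0.026 8.5;2.45 3.28 0 0 0 -0.026 8.5;2.45 3.28 0 0 0 -0.026 8.5;2.45 3.28 0 0 0 -0.026 8.5;2.45 3.28 0 0 0 -0.026 8.5;2.45 3.28 0 0 0 -0.026 8.5;2.45 3.28 0 0 0 -0.026 8.5;2.45 3.28 0 0 0 -0.026 8.5;2.45 3.28 0 0 0 -0.026 8.5;2.45 3.28 0 0 0 -0.026 8.5' 60
python3 -m inch '0 0 0 0 0 0 8.5;0 0 0 0 0 0 8.5;0 0 0 0 0 0 8.5'
python3 - <<'E'
from h import *
p,d,W,st=wrist("w1"); print(st["tcp_pos"],R.from_quat(st["ee_rot"]).as_matrix()[:,0],d[d>0].min())
v=d>0; h=W[v&(W[...,2]>.028)&(W[...,2]<.05)&(abs(W[...,0]-.66)<.05)&(abs(W[...,1])<.06)]
print(rect(h[:,:2]),len(h),np.median(h[:,2]))
E
```

```text
time_s: 1.6
tcp_pos: [0.6624, 0.0076, 0.2037]
ee_rot: [0.999, -0.054, -0.0, 0.0]
force: [0.6, -0.6, -0.2]
grip_width: 0.993
grasp_force: 0.0
time_s: 1.85
tcp_pos: [0.6612, 0.0055, 0.2035]
ee_rot: [0.999, -0.053, -0.001, 0.0]
force: [0.8, -0.3, -0.0]
grip_width: 0.995
grasp_force: 0.0
[0.6612 0.0055 0.2035] [ 0.9943 -0.1063 -0.0013] 0.05865199
(array([0.662 , 0.0055]), array([51.7293, 45.5443]), -7.0091705322265625) 897 0.03379603770763559
```

View pics/w1.png

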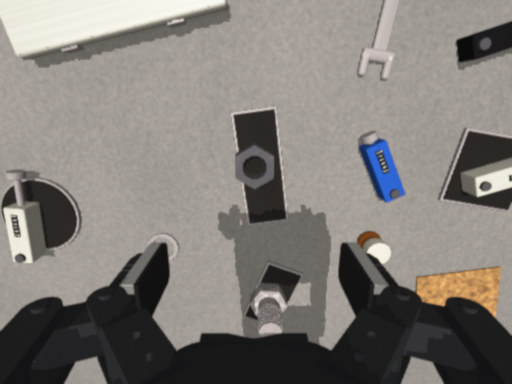

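The wrist view confirms the nut at (255,165), centred under the tool and agreeing within 1 mm, with flats along the jaws. Grasping it.

```bash
python3 -m inch '0 0 -4 0 0 0 8.5;0 0 -4 0 0 0 8.5;0 0 -4 0 0 0 8.5;0 0 -3.5 0 0 0 8.5;0 0 -2 0 0 0 8.5;0 0 -1 0 0 0 8.5;0 0 0 0 0 0 8.5;0 0 0 0 0 0 3.5;0 0 0 0 0 0 3.5;0 0 0 0 0 0 3.5;0 0 0 0 0 0 3.5;0 0 0 0 0 0 3.5;0 0 0 0 0 0 3.5;0 0 0 0 0 0 3.5' 60
python3 -m inch '0 0 0 0 0 0 3.5;0 0 1 0 0 0 3.5;0 0 2 0 0 0 3.5;0 0 3 0 0 0 3.5;0 0 3 0 0 0 3.5;0 0 0 0 0 0 3.5'
```

```text
time_s: 3.07
tcp_pos: [0.6618, 0.0057, 0.0194]
ee_rot: [0.999, -0.053, 0.0, 0.0]
force: [-0.2, -0.0, -0.4]
grip_width: 0.41
grasp_force: 0.0
time_s: 3.57
tcp_pos: [0.6641, 0.0055, 0.1156]
ee_rot: [0.999, -0.054, 0.004, 0.0]
force: [0.6, -0.2, 0.0]
grip_width: 0.411
grasp_force: 0.0
```

```bash
python3 - <<'E'
from h import *
p,d,W,st=wrist("w2"); print(st["tcp_pos"],st["grip_width"],st["grasp_force"],st["force"])
E
```

```text
[0.6641 0.0055 0.1156] 0.410901988930084 0.0 [ 0.5618 -0.1655  0.0204]
```

View pics/w2.png

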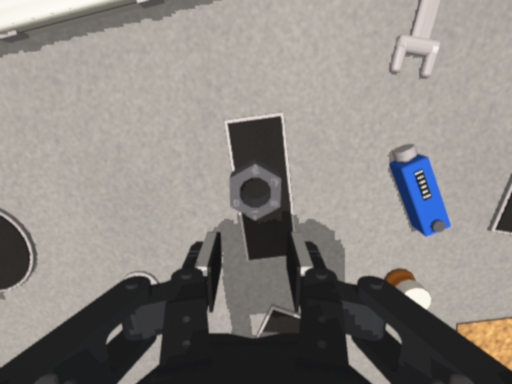

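```bash
python3 - <<'E'
from h import *
p,d,W,st=wrist("w3")
h=W[(d>0)&(W[...,2]>.02)&(W[...,2]<.06)&(abs(W[...,0]-.66)<.08)&(abs(W[...,1])<.06)]
print(rect(h[:,:2]),len(h),np.median(h[:,2]))
print(W[190,257],W[280,265],W[125,255])
cal=get_calibration("wrist");T=np.linalg.inv(cal["T_tool_cam"])
K=cal["intrinsics"]
for q in [(0,0,0),(0,0,.008),(0,0,.095)]:
    c=T@np.array([*q,1]); print(q,K[0,0]*c[0]/-c[2]+K[0,2],K[1,1]*-c[1]/-c[2]+K[1,2])
z=p[:,:,0]
# fingertip: pixels nearer than 0.25
w=W[(d>.05)&(d<.3)&(W[...,2]<.16)&(W[...,2]>.06)]
print(len(w),w.min(0),w.max(0))
p,d=snapshot("top");W=world(d,get_calibration("top"));cv2.imwrite("pics/t3.png",p[:,:,::-1])
h=W[(d>0)&(W[...,2]>.02)&(W[...,2]<.045)&(abs(W[...,0]-.66)<.1)&(abs(W[...,1])<.06)]; print(rect(h[:,:2]))
E
```

```text
(array([0.6618, 0.0053]), array([52.046 , 46.2564]), -66.40083122253418) 1758 0.033694856586926836
[0.656  0.0038 0.0086] [0.5492 0.0059 0.0005] [ 0.718  -0.0008  0.0086]
(0, 0, 0) 254.89754810551196 226.30960014033815
(0, 0, 0.008) 254.84151402195022 221.34093343932398
(0, 0, 0.095) 254.43335951377003 185.14896625153034
1001 [ 0.6502 -0.0253  0.1407] [0.6775 0.0366 0.1599]
(array([0., 0.]), array([0., 0.]), 0.0)
```

```bash
python3 - <<'E'
from h import *
p,d,W,st=wrist("w4")
m=(d>.0)&(W[...,2]>.05)
ys,xs=np.nonzero(m); w=W[m]
print("lowest finger pts rel TCP:")
rel=(w-st["tcp_pos"]);o=np.argsort(rel[:,2])[:200:20]
for i in o: print(xs[i],ys[i],rel[i]*1000,d[ys[i],xs[i]])
for v in range(225,300,10): print(v,[round(float(x),3) for x in d[v,200:225:4]],[round(float(x),3) for x in d[v,285:310:4]])
E
python3 -c "
import cv2;a=cv2.imread('pics/w4.png')[200:384,140:370];cv2.imwrite('pics/w4c.png',cv2.resize(a,None,fx=3,fy=3))"
```

```text
lowest finger pts rel TCP:
221 248 [ 1.4743 18.381  27.6309] 0.15797332
287 232 [  7.9016 -17.6176  29.386 ] 0.15330315
286 266 [-11.4914 -15.5136  30.5397] 0.15790549
287 238 [  5.4442 -17.2177  31.3686] 0.1521344
216 232 [13.0726 18.8719 32.0252] 0.1504134
287 253 [ -2.5337 -16.4859  32.6518] 0.15325026
218 233 [12.9874 17.6954 33.3125] 0.14917046
287 258 [ -4.8304 -16.1952  33.7488] 0.15287824
219 237 [11.1367 17.3426 34.2141] 0.14883552
301 234 [  8.5671 -24.1727  34.6966] 0.14782675
225 [0.303, 0.303, 0.303, 0.303, 0.303, 0.302, 0.305] [0.295, 0.293, 0.297, 0.304, 0.302, 0.303, 0.302]
235 [0.306, 0.306, 0.145, 0.147, 0.148, 0.153, 0.307] [0.298, 0.146, 0.146, 0.146, 0.145, 0.306, 0.306]
245 [0.144, 0.136, 0.136, 0.138, 0.137, 0.153, 0.31] [0.3, 0.145, 0.137, 0.137, 0.137, 0.136, 0.145]
255 [0.129, 0.127, 0.127, 0.128, 0.136, 0.155, 0.313] [0.303, 0.143, 0.129, 0.127, 0.127, 0.127, 0.135]
265 [0.119, 0.119, 0.121, 0.123, 0.136, 0.152, 0.318] [0.315, 0.145, 0.13, 0.12, 0.12, 0.12, 0.118]
275 [0.111, 0.12, 0.12, 0.123, 0.136, 0.32, 0.321] [0.322, 0.145, 0.13, 0.119, 0.119, 0.111, 0.111]
285 [0.104, 0.113, 0.121, 0.122, 0.136, 0.325, 0.323] [0.323, 0.326, 0.13, 0.0, 0.117, 0.104, 0.105]
295 [0.098, 0.099, 0.121, 0.123, 0.328, 0.329, 0.327] [0.328, 0.327, 0.129, 0.121, 0.117, 0.1, 0.099]
```

View pics/w4c.png

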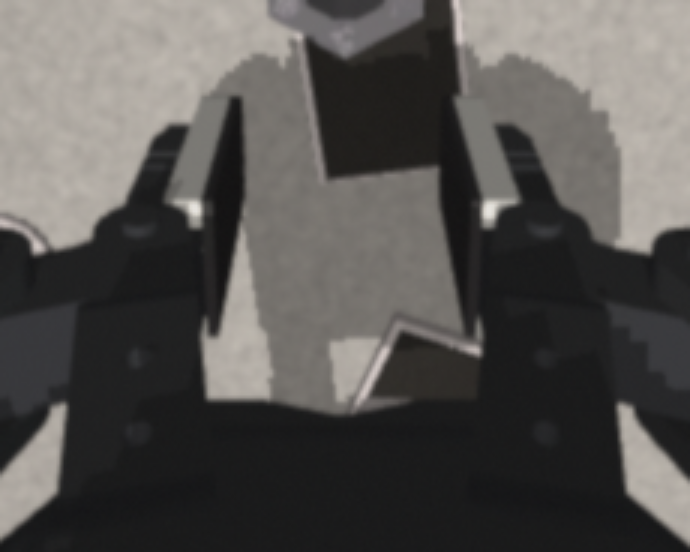

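```bash
python3 -m inch '0 0 0 0 0 0 8.5;0 0 0 0 0 0 8.5;0 0 -3 0 0 0 8.5;0 0 -3 0 0 0 8.5;0 0 -3 0 0 0 8.5;0 0 0 0 0 0 8.5;0 0 0 0 0 0 8.5;0 0 0 0 0 0 8.5'
python3 - <<'E'
from h import *
p,d,W,st=wrist("w5"); print(st["tcp_pos"],st["force"],st["grip_width"])
rel=W-st["tcp_pos"]
for s in (1,-1):
    m=(d>0)&(d<.19)&(s*rel[...,1]>.02)&(abs(rel[...,0])<.02); print(s,m.sum(),np.percentile(rel[m],[0,1,5],0)[:,2])
h=W[(d>0)&(W[...,2]>.025)&(W[...,2]<.036)&(abs(W[...,0]-.66)<.05)&(abs(W[...,1])<.04)];print(len(h),rect(h[:,:2]),np.median(h[:,2]))
E
```

```text
time_s: 4.43
tcp_pos: [0.6623, 0.0056, 0.0201]
ee_rot: [0.999, -0.054, 0.0, 0.0]
force: [1.1, 0.1, -0.1]
grip_width: 0.995
grasp_force: 0.0
[0.6623 0.0056 0.0201] [ 1.1142  0.112  -0.1491] 0.9946548315726808
1 12782 [-0.0097  0.0137  0.0506]
-1 18653 [-0.0143 -0.0078  0.0008]
3888 (array([0.6617, 0.0055]), array([53.0943, 46.1044]), -6.734123229980469) 0.03367078315467888
```

```bash
python3 - <<'E'
from h import *
p,d,W,st=wrist("w6"); rel=W-st["tcp_pos"]
for s in (1,-1):
    m=(d>0)&(W[...,2]>.012)&(s*rel[...,1]>.03)&(s*rel[...,1]<.07)&(abs(rel[...,0])<.02); print(s,m.sum(),np.percentile(rel[m],[0,.2,1,5],0)[:,2])
E
python3 -m inch '0 0 -0.8 0 0 0 8.5;0 0 -0.6 0 0 0 8.5;0 0 -0.4 0 0 0 8.5;0 0 0 0 0 0 8.5'
```

```text
1 11022 [0.0397 0.0411 0.0443 0.0532]
-1 12845 [0.0395 0.0414 0.0447 0.0546]
time_s: 4.87
tcp_pos: [0.6611, 0.0057, 0.0001]
ee_rot: [0.999, -0.054, -0.001, 0.0]
force: [-0.2, -0.2, -0.1]
grip_width: 0.995
grasp_force: 0.0
```

The depth data shows the fingertips really stand about 28 mm behind the reported TCP when closed on a part and 40 mm when open, not 8 mm ahead as stated. That explains the missed grasp, so I am lowering all grasp heights by about 35 mm.

```bash
python3 -m inch '0 0 -0.8 0 0 0 8.5;0 0 -0.6 0 0 0 8.5;0 0 -0.4 0 0 0 8.5;0 0 0 0 0 0 8.5;0 0 0 0 0 0 3.5;0 0 0 0 0 0 3.5;0 0 0 0 0 0 3.5;0 0 0 0 0 0 3.5;0 0 0 0 0 0 3.5;0 0 0 0 0 0 3.5;0 0 0 0 0 0 3.5' 60
```

```text
time_s: 5.78
tcp_pos: [0.662, 0.0056, -0.0164]
ee_rot: [0.999, -0.054, 0.0, 0.0]
force: [-0.3, -0.7, 5.4]
grip_width: 0.525
grasp_force: 62.3
```

```bash
python3 -m inch '0 0 2 0 0 0 3.5;0 0 4 0 0 0 3.5;0 0 2 0 0 0 3.5;-2.5 -2.8 0 0 0 0 3.5;-2.5 -2.8 0 0 0 0 3.5;-2.5 -2.8 0 0 0 0 3.5;-2.5 -2.8 0 0 0 0 3.5;-2.5 -2.8 0 0 0 0 3.5;-2.5 -2.8 0 0 0 0 3.5;-2.5 -2.8 0 0 0 0 3.5;-2.5 -2.8 0 0 0 0 3.5;-2.5 -2.8 0 0 0 0 3.5;-2.5 -2.8 0 0 0 0 3.5;0 0 0 0 0 0 3.5;0 0 0 0 0 0 3.5'
python3 -m inch '0 0 -4 0 0 0 3.5;0 0 -2.5 0 0 0 3.5;0 0 -1 0 0 0 3.5;0 0 -0.5 0 0 0 3.5;0 0 0 0 0 0 3.5;0 0 0 0 0 0 3.5'
```

```text
time_s: 7.03
tcp_pos: [0.4105, -0.2756, 0.063]
ee_rot: [0.998, -0.055, -0.0, -0.0]
force: [0.2, 0.5, -1.8]
grip_width: 0.522
grasp_force: 62.1
time_s: 7.53
tcp_pos: [0.4123, -0.2742, -0.0163]
ee_rot: [0.999, -0.053, 0.0, 0.0]
force: [-0.3, 0.5, -2.2]
grip_width: 0.525
grasp_force: 62.0
```

```bash
python3 -m inch '0 0 -0.35 0 0 0 3.5;0 0 0 0 0 0 3.5;0 0 0 0 0 0 6;0 0 0 0 0 0 8.5;0 0 0 0 0 0 8.5;0 0 0 0 0 0 8.5;0 0 2 0 0 0 8.5;0 0 4 0 0 0 8.5;0 0 4 0 0 0 8.5;0 0 2 0 0 0 8.5'
python3 -m inch '1.2 3.66 0 0 0 -0.004 8.5;1.2 3.66 0 0 0 -0.004 8.5;1.2 3.66 0 0 0 -0.004 8.5;1.2 3.66 0 0 0 -0.004 8.5;1.2 3.66 0 0 0 -0.004 8.5;1.2 3.66 0 0 0 -0.004 8.5;1.2 3.66 0 0 0 -0.004 8.5;1.2 3.66 0 0 0 -0.004 8.5;1.2 3.66 0 0 0 -0.004 8.5;1.2 3.66 0 0 0 -0.004 8.5;1.2 3.66 0 0 0 -0.004 8.5;1.2 3.66 0 0 0 -0.004 8.5;1.2 3.66 0 0 0 -0.004 8.5;1.2 3.66 0 0 0 -0.004 8.5;1.2 3.66 0 0 0 -0.004 8.5;1.2 3.66 0 0 0 -0.004 8.5;0 0 0 0 0 0 8.5;0 0 0 0 0 0 8.5;0 0 0 0 0 0 8.5'
cat >> h.py <<'E'
def see(cx,cy,lo,hi,rad=.08,name="x"):
    p,d,W,st=wrist(name); print("tcp",st["tcp_pos"],"psi",np.degrees(np.arctan2(*R.from_quat(st["ee_rot"]).as_matrix()[[1,0],0])))
    m=(d>.17)&(W[...,2]>lo)&(W[...,2]<hi)&(np.hypot(W[...,0]-cx,W[...,1]-cy)<rad); h=W[m]
    print(len(h),rect(h[:,:2]),"z",np.median(h[:,2])); return h
E
python3 - <<'E'
from h import *
see(.6255,.308,.018,.05,name="g1"); see(.6255,.308,.032,.05,name="g2")
p,d=snapshot("top");W=world(d,get_calibration("top"))
h=W[(d>0)&(W[...,2]>.015)&(W[...,2]<.05)&(np.hypot(W[...,0]-.41,W[...,1]+.274)<.08)]; print("nut",rect(h[:,:2]),np.median(h[:,2]))
E
```

```text
time_s: 8.37
tcp_pos: [0.4123, -0.2749, 0.1032]
ee_rot: [0.999, -0.054, 0.001, 0.001]
force: [0.3, -0.0, -0.4]
grip_width: 0.995
grasp_force: 0.0
time_s: 9.95
tcp_pos: [0.6031, 0.3108, 0.0991]
ee_rot: [0.996, -0.085, -0.0, 0.0]
force: [-0.1, -0.8, 0.2]
grip_width: 0.995
grasp_force: 0.0
tcp [0.6031 0.3108 0.0991] psi -9.784602079139274
3464 (array([0.6269, 0.3089]), array([119.7776,  26.0513]), -10.182914733886719) z 0.03557698177214384
tcp [0.6033 0.3103 0.0994] psi -9.838146204349473
2697 (array([0.6265, 0.309 ]), array([119.3306,  25.9802]), -10.21429443359375) z 0.03589839087224278
nut (array([ 0.412 , -0.2732]), array([51.7743, 46.2021]), 53.59102249145508) 0.03001156601215932
```

```bash
python3 -m inch '0.15 0.2 -4 0 0 0 8.5;0 0 -4 0 0 0 8.5;0 0 -2 0 0 0 8.5;0 0 -1 0 0 0 8.5;0 0 -0.45 0 0 0 8.5;0 0 0 0 0 0 8.5;0 0 0 0 0 0 1.5;0 0 0 0 0 0 1.5;0 0 0 0 0 0 1.5;0 0 0 0 0 0 1.5;0 0 0 0 0 0 1.5;0 0 0 0 0 0 1.5;0 0 0 0 0 0 1.5;0 0 0 0 0 0 1.5;0 0 0 0 0 0 1.5' 60
```

```text
time_s: 11.35
tcp_pos: [0.6056, 0.3135, -0.014]
ee_rot: [0.996, -0.085, 0.001, -0.0]
force: [-1.5, -0.8, 6.3]
grip_width: 0.293
grasp_force: 60.7
```

```bash
python3 - <<'E'
from h import *
p,d=snapshot("top");W=world(d,get_calibration("top"))
m=((W[...,2]>.0045)&(W[...,2]<.013)&(d>0)&(abs(W[...,0]-.652)<.1)&(abs(W[...,1])<.06)).astype(np.uint8)
k,l,s,_=cv2.connectedComponentsWithStats(m); i=1+s[1:,4].argmax(); q=W[l==i]; print(len(q),rect(q[:,:2]),q.mean(0))
E
```

```text
1398 (array([ 0.6515, -0.0034]), array([149.7764,  57.8047]), 1.5993154048919678) [ 0.6506 -0.002   0.0081]
```

```bash
python3 -m inch '0 0 2 0 0 0 1.5;0 0 4 0 0 0 1.5;0 0 2 0 0 0 1.5;0.28 -3.51 0 0 0 0.023 1.5;0.28 -3.51 0 0 0 0.023 1.5;0.28 -3.51 0 0 0 0.023 1.5;0.28 -3.51 0 0 0 0.023 1.5;0.29 -3.51 0 0 0 0.023 1.5;0.29 -3.51 0 0 0 0.023 1.5;0.29 -3.51 0 0 0 0.023 1.5;0.29 -3.51 0 0 0 0.023 1.5;0.28 -3.5 0 0 0 0.022 1.5;0 0 0 0 0 0 1.5;0 0 0 0 0 0 1.5;0 0 0 0 0 0 1.5;0 0 -3 0 0 0 1.5;0 0 -3 0 0 0 1.5;0 0 -1 0 0 0 1.5;0 0 -0.6 0 0 0 1.5;0 0 0 0 0 0 1.5'
python3 -m inch '0 0 0 0 0 0 1.5;0 0 0 0 0 0 1.5'
```

```text
time_s: 13.07
tcp_pos: [0.6304, -0.0016, -0.0117]
ee_rot: [1.0, 0.018, -0.001, -0.0]
force: [0.2, 0.0, -2.7]
grip_width: 0.289
grasp_force: 59.6
time_s: 13.23
tcp_pos: [0.6315, -0.0023, -0.0096]
ee_rot: [1.0, 0.018, 0.001, 0.0]
force: [-0.2, -0.2, -2.2]
grip_width: 0.293
grasp_force: 59.6
```

```bash
python3 -m inch '0 0 -0.45 0 0 0 1.5;0 0 0 0 0 0 1.5;0 0 0 0 0 0 1.5'
python3 -m inch '0 0 0 0 0 0 4;0 0 0 0 0 0 6;0 0 0 0 0 0 6;0 0 0 0 0 0 6;0 0 2 0 0 0 6;0 0 4 0 0 0 8.5;0 0 4 0 0 0 8.5;0 0 2 0 0 0 8.5;0 0 0 0 0 0 8.5;0 0 0 0 0 0 8.5'
python3 - <<'E'
from h import *
see(.652,-.002,.018,.05,name="g3")
E
```

```text
time_s: 13.48
tcp_pos: [0.6318, -0.0027, -0.0141]
ee_rot: [1.0, 0.017, 0.001, 0.0]
force: [1.3, -0.1, 5.8]
grip_width: 0.288
grasp_force: 61.1
time_s: 14.32
tcp_pos: [0.6311, -0.0026, 0.1055]
ee_rot: [1.0, 0.017, 0.001, 0.0]
force: [-0.5, -0.3, -0.6]
grip_width: 0.996
grasp_force: 0.0
tcp [ 0.6311 -0.0026  0.1055] psi 1.9925664486782029
3293 (array([ 0.6537, -0.0011]), array([118.8477,  26.0738]), 2.001908779144287) z 0.035605519115162604
```

```bash
python3 -m inch '-2.43 -3.01 0 0 0 -0.016 8.5;-2.43 -3.01 0 0 0 -0.016 8.5;-2.43 -3.01 0 0 0 -0.016 8.5;-2.43 -3.01 0 0 0 -0.016 8.5;-2.43 -3.01 0 0 0 -0.016 8.5;-2.43 -3.01 0 0 0 -0.016 8.5;-2.43 -3.01 0 0 0 -0.016 8.5;-2.43 -3.01 0 0 0 -0.016 8.5;-2.43 -3.01 0 0 0 -0.016 8.5;0 0 0 0 0 0 8.5;0 0 0 0 0 0 8.5;0 0 0 0 0 0 8.5'
python3 - <<'E'
from h import *
see(.412,-.274,.018,.05,.05,name="n3")
E
```

```text
time_s: 15.37
tcp_pos: [0.4117, -0.2731, 0.1035]
ee_rot: [0.998, -0.055, -0.001, -0.001]
force: [0.1, -0.4, 0.7]
grip_width: 0.995
grasp_force: 0.0
tcp [ 0.4117 -0.2731  0.1035] psi -6.297224292333646
1795 (array([ 0.4122, -0.2735]), array([52.6183, 45.7967]), -5.436485290527344) z 0.02963270578087647
```

```bash
python3 -m inch '0 0 -4 0 0 0 8.5;0 0 -4 0 0 0 8.5;0 0 -2 0 0 0 8.5;0 0 -1.5 0 0 0 8.5;0 0 -0.8 0 0 0 8.5;0 0 0 0 0 0 8.5;0 0 0 0 0 0 3.5;0 0 0 0 0 0 3.5;0 0 0 0 0 0 3.5;0 0 0 0 0 0 3.5;0 0 0 0 0 0 3.5;0 0 0 0 0 0 3.5;0 0 0 0 0 0 3.5;0 0 0 0 0 0 3.5' 60
python3 - <<'E'
from h import *
p,d=snapshot("top");W=world(d,get_calibration("top"))
m=((W[...,2]>.0045)&(W[...,2]<.013)&(d>0)&(abs(W[...,0]-.62)<.1)&(abs(W[...,1]-.3)<.08)).astype(np.uint8)
k,l,s,_=cv2.connectedComponentsWithStats(m); i=1+s[1:,4].argmax(); q=W[l==i]; print(len(q),rect(q[:,:2]),q.mean(0))
E
```

```text
time_s: 16.58
tcp_pos: [0.4126, -0.2737, -0.0172]
ee_rot: [0.999, -0.055, 0.001, 0.001]
force: [0.6, 2.5, 7.0]
grip_width: 0.524
grasp_force: 61.5
1453 (array([0.6196, 0.2993]), array([104.0701, 101.685 ]), -89.53022053837776) [0.6194 0.299  0.0085]
```

```bash
python3 -m inch '0 0 2 0 0 0 3.5;0 0 4 0 0 0 3.5;0 0 4 0 0 0 3.5;1.3 3.585 0 0 0 0 3.5;1.3 3.585 0 0 0 0 3.5;1.3 3.585 0 0 0 0 3.5;1.3 3.585 0 0 0 0 3.5;1.3 3.585 0 0 0 0 3.5;1.3 3.585 0 0 0 0 3.5;1.3 3.585 0 0 0 0 3.5;1.3 3.585 0 0 0 0 3.5;1.3 3.585 0 0 0 0 3.5;1.3 3.585 0 0 0 0 3.5;1.3 3.585 0 0 0 0 3.5;1.3 3.585 0 0 0 0 3.5;1.3 3.585 0 0 0 0 3.5;1.3 3.585 0 0 0 0 3.5;1.3 3.585 0 0 0 0 3.5;1.3 3.585 0 0 0 0 3.5'
python3 -m inch '0 0 0 0 0 0 3.5;0 0 0 0 0 0 3.5;0 0 -4 0 0 0 3.5;0 0 -3 0 0 0 3.5;0 0 -1.5 0 0 0 3.5;0 0 -0.8 0 0 0 3.5;0 0 0 0 0 0 3.5;0 0 0 0 0 0 3.5'
```

```text
time_s: 18.22
tcp_pos: [0.6202, 0.302, 0.0822]
ee_rot: [0.999, -0.055, 0.0, -0.0]
force: [0.5, -0.7, -2.2]
grip_width: 0.527
grasp_force: 62.7
time_s: 18.88
tcp_pos: [0.6204, 0.2994, -0.0107]
ee_rot: [0.998, -0.055, 0.0, -0.0]
force: [1.3, 0.0, -1.6]
grip_width: 0.521
grasp_force: 63.6
```

```bash
python3 -m inch '0 0 -0.3 0 0 0 3.5;0 0 0 0 0 0 3.5;0 0 0 0 0 0 3.5'
python3 -m inch '0 0 0 0 0 0 6;0 0 0 0 0 0 8.5;0 0 0 0 0 0 8.5;0 0 0 0 0 0 8.5;0 0 2 0 0 0 8.5;0 0 4 0 0 0 8.5;0 0 4 0 0 0 8.5;0 0 2 0 0 0 8.5;0 0 0 0 0 0 8.5;0 0 0 0 0 0 8.5'
python3 - <<'E'
from h import *
see(.62,.30,.018,.05,.05,name="n4")
E
```

```text
time_s: 19.13
tcp_pos: [0.6207, 0.3, -0.0135]
ee_rot: [0.999, -0.055, 0.001, -0.0]
force: [0.6, -2.1, 2.7]
grip_width: 0.52
grasp_force: 64.0
time_s: 19.97
tcp_pos: [0.6204, 0.3003, 0.1068]
ee_rot: [0.999, -0.055, 0.001, -0.0]
force: [0.2, -0.0, 0.1]
grip_width: 0.992
grasp_force: 0.0
tcp [0.6204 0.3003 0.1068] psi -6.252978575699657
1892 (array([0.62  , 0.3008]), array([53.1862, 45.9133]), -6.684867858886719) z 0.03363450306358788
```

```bash
python3 -m inch '-1.77 -3.26 0 0 0 0 8.5;-1.77 -3.26 0 0 0 0 8.5;-1.77 -3.26 0 0 0 0 8.5;-1.77 -3.26 0 0 0 0 8.5;-1.77 -3.26 0 0 0 0 8.5;-1.77 -3.26 0 0 0 0 8.5;-1.77 -3.26 0 0 0 0 8.5;-1.77 -3.26 0 0 0 0 8.5;-1.77 -3.26 0 0 0 0 8.5;0 0 0 0 0 0 8.5;0 0 0 0 0 0 8.5;0 0 0 0 0 0 8.5'
python3 - <<'E'
from h import *
h=see(.461,.006,.018,.09,.05,name="b1"); h=h[h[:,2]>.072]; print(len(h),cv2.minEnclosingCircle((h[:,:2]*1000).astype(np.float32)),h[:,2].max())
E
```

```text
time_s: 21.02
tcp_pos: [0.4608, 0.0068, 0.1049]
ee_rot: [0.998, -0.055, -0.001, -0.0]
force: [0.2, -0.7, -0.2]
grip_width: 0.995
grasp_force: 0.0
tcp [0.4608 0.0068 0.1049] psi -6.304868810043648
2810 (array([0.4657, 0.0062]), array([52.7755, 37.6702]), 80.90397644042969) z 0.06722161392950432
1345 ((461.2316589355469, 6.822296142578125), 15.517358779907227) 0.07997935322406409
```

```bash
python3 -m inch '0 0 -4 0 0 0 8.5;0 0 -2.5 0 0 0 8.5;0 0 -1.7 0 0 0 8.5;0 0 -1 0 0 0 8.5;0 0 0 0 0 0 8.5;0 0 0 0 0 0 2;0 0 0 0 0 0 2;0 0 0 0 0 0 2;0 0 0 0 0 0 2;0 0 0 0 0 0 2;0 0 0 0 0 0 2;0 0 0 0 0 0 2;0 0 0 0 0 0 2' 90
```

```text
time_s: 22.15
tcp_pos: [0.4612, 0.0067, 0.0144]
ee_rot: [0.999, -0.055, 0.001, 0.0]
force: [-0.3, 1.1, 7.2]
grip_width: 0.33
grasp_force: 88.0
```

```bash
python3 -m inch '0 0 2 0 0 0 2;0 0 4 0 0 0 2;0 0 2 0 0 0 2;-0.64 -3.51 0 0 0 0 2;-0.64 -3.51 0 0 0 0 2;-0.64 -3.51 0 0 0 0 2;-0.64 -3.51 0 0 0 0 2;-0.64 -3.51 0 0 0 0 2;-0.64 -3.51 0 0 0 0 2;-0.64 -3.51 0 0 0 0 2;-0.64 -3.51 0 0 0 0 2;0 0 0 0 0 0 2;0 0 0 0 0 0 2;0 0 -4 0 0 0 2;0 0 -2.2 0 0 0 2;0 0 -1.2 0 0 0 2;0 0 -0.6 0 0 0 2;0 0 0 0 0 0 2;0 0 0 0 0 0 2'
```

```text
time_s: 23.73
tcp_pos: [0.4098, -0.2736, 0.0139]
ee_rot: [0.999, -0.054, -0.0, 0.0]
force: [0.2, -0.5, -5.4]
grip_width: 0.328
grasp_force: 91.4
```

```bash
python3 -m inch '0 0 -0.35 0 0 0 2;0 0 0 0 0 0 2;0 0 0 0 0 0 2'
python3 -m inch '0 0 0 0 0 0 5;0 0 0 0 0 0 8.5;0 0 0 0 0 0 8.5;0 0 0 0 0 0 8.5;0 0 0 0 0 0 8.5;0 0 2 0 0 0 8.5;0 0 4 0 0 0 8.5;0 0 4 0 0 0 8.5;0 0 2 0 0 0 8.5'
python3 -m inch '1.3 -0.125 0 0 0 0.118 8.5;1.3 -0.125 0 0 0 0.118 8.5;1.3 -0.125 0 0 0 0.118 8.5;1.3 -0.125 0 0 0 0.118 8.5;1.3 -0.125 0 0 0 0.118 8.5;1.3 -0.125 0 0 0 0.118 8.5;1.3 -0.125 0 0 0 0.118 8.5;1.3 -0.125 0 0 0 0.118 8.5;1.3 -0.125 0 0 0 0.118 8.5;1.3 -0.125 0 0 0 0.118 8.5;1.3 -0.125 0 0 0 0.118 8.5;1.3 -0.125 0 0 0 0.118 8.5;1.3 -0.125 0 0 0 0.118 8.5;1.3 -0.125 0 0 0 0.118 8.5;1.3 -0.125 0 0 0 0.118 8.5;1.3 -0.125 0 0 0 0.118 8.5;0 0 0 0 0 0 8.5;0 0 0 0 0 0 8.5;0 0 0 0 0 0 8.5'
python3 - <<'E'
from h import *
see(.6176,-.2995,.018,.05,.06,name="i1")
p,d=snapshot("top");W=world(d,get_calibration("top"))
def comp(lo,hi,cx,cy,r):
    m=((W[...,2]>lo)&(W[...,2]<hi)&(d>0)&(np.hypot(W[...,0]-cx,W[...,1]-cy)<r)).astype(np.uint8)
    k,l,s,_=cv2.connectedComponentsWithStats(m); i=1+s[1:,4].argmax(); q=W[l==i]; print(len(q),rect(q[:,:2]),q.mean(0))
comp(.0045,.013,.4595,-.001,.08); comp(.065,.085,.41,-.274,.05)
E
```

```text
time_s: 23.98
tcp_pos: [0.4098, -0.2741, 0.0106]
ee_rot: [0.999, -0.055, 0.0, 0.0]
force: [-0.1, 0.3, -6.5]
grip_width: 0.331
grasp_force: 91.8
time_s: 24.73
tcp_pos: [0.4103, -0.2746, 0.1338]
ee_rot: [0.999, -0.055, 0.001, 0.001]
force: [0.7, 0.2, 0.2]
grip_width: 0.994
grasp_force: 0.0
time_s: 26.32
tcp_pos: [0.6168, -0.2939, 0.1298]
ee_rot: [0.631, 0.776, -0.0, -0.0]
force: [-1.3, -0.4, 0.9]
grip_width: 0.996
grasp_force: 0.0
tcp [ 0.6168 -0.2939  0.1298] psi 101.71560528158886
2348 (array([ 0.618, -0.3  ]), array([88.055 , 26.0162]), -78.60700130462646) z 0.03584145706619251
1010 (array([0.4602, 0.0001]), array([99.8492, 55.8471]), -27.686969757080078) [ 0.4598 -0.      0.0081]Traceback (most recent call last):
  File "<stdin>", line 7, in <module>
  File "<stdin>", line 6, in comp
ValueError: attempt to get argmax of an empty sequence
```

```bash
python3 - <<'E'
from h import *
p,d=snapshot("scene");W=world(d,get_calibration("scene"));cv2.imwrite("pics/s5.png",p[:,:,::-1])
q=W[(W[...,2]>.01)&(W[...,2]<.12)&(d>0)&(np.hypot(W[...,0]-.41,W[...,1]+.274)<.06)];print(len(q),q.min(0),q.max(0))
E
python3 -m inch '0 0 -4 0 0 0 8.5;0 0 -4 0 0 0 8.5;0 0 -3 0 0 0 8.5;0 0 -2 0 0 0 8.5;0 0 -1 0 0 0 8.5;0 0 -0.5 0 0 0 8.5;0 0 0 0 0 0 8.5;0 0 0 0 0 0 1.5;0 0 0 0 0 0 1.5;0 0 0 0 0 0 1.5;0 0 0 0 0 0 1.5;0 0 0 0 0 0 1.5;0 0 0 0 0 0 1.5;0 0 0 0 0 0 1.5;0 0 0 0 0 0 1.5;0 0 0 0 0 0 1.5' 60
```

```text
232 [ 0.3892 -0.2984  0.0101] [ 0.438  -0.2452  0.0744]
time_s: 27.8
tcp_pos: [0.618, -0.2943, -0.014]
ee_rot: [0.63, 0.777, 0.0, 0.001]
force: [-0.1, 1.3, 5.1]
grip_width: 0.29
grasp_force: 60.8
```

```bash
python3 -m inch '0 0 2 0 0 0 1.5;0 0 4 0 0 0 1.5;0 0 2 0 0 0 1.5;-1.62 2.97 0 0 0 0.089 1.5;-1.62 2.97 0 0 0 0.089 1.5;-1.62 2.97 0 0 0 0.089 1.5;-1.62 2.97 0 0 0 0.089 1.5;-1.62 2.97 0 0 0 0.089 1.5;-1.62 2.97 0 0 0 0.089 1.5;-1.62 2.97 0 0 0 0.089 1.5;-1.62 2.98 0 0 0 0.089 1.5;-1.62 2.98 0 0 0 0.089 1.5;-1.62 2.98 0 0 0 0.089 1.5;0 0 0 0 0 0 1.5;0 0 0 0 0 0 1.5;0 0 -4 0 0 0 1.5;0 0 -2 0 0 0 1.5;0 0 -1 0 0 0 1.5;0 0 -0.6 0 0 0 1.5;0 0 0 0 0 0 1.5'
python3 -m inch '0 0 0 0 0 0 1.5'
```

```text
time_s: 29.47
tcp_pos: [0.4556, 0.0027, -0.012]
ee_rot: [0.235, 0.972, -0.0, -0.001]
force: [-0.0, -0.6, -2.0]
grip_width: 0.294
grasp_force: 59.6
time_s: 29.55
tcp_pos: [0.456, 0.0028, -0.0108]
ee_rot: [0.235, 0.972, 0.0, 0.0]
force: [0.5, -0.7, -2.1]
grip_width: 0.296
grasp_force: 59.6
```

Position and heading are right, so I lower the last 4 mm, release and check.

```bash
python3 -m inch '0 0 -0.4 0 0 0 1.5;0 0 0 0 0 0 1.5;0 0 0 0 0 0 1.5;0 0 0 0 0 0 4;0 0 0 0 0 0 6;0 0 0 0 0 0 6;0 0 0 0 0 0 6;0 0 2 0 0 0 6;0 0 4 0 0 0 8.5;0 0 4 0 0 0 8.5;0 0 4 0 0 0 8.5;0 0 0 0 0 0 8.5;0 0 0 0 0 0 8.5'
python3 - <<'E'
from h import *
see(.4605,.0005,.018,.05,.06,name="i2")
p,d=snapshot("top");W=world(d,get_calibration("top"))
def comp(lo,hi,cx,cy,r):
    m=((W[...,2]>lo)&(W[...,2]<hi)&(d>0)&(np.hypot(W[...,0]-cx,W[...,1]-cy)<r)).astype(np.uint8)
    k,l,s,_=cv2.connectedComponentsWithStats(m); i=1+s[1:,4].argmax(); q=W[l==i]; print(len(q),rect(q[:,:2]),q.mean(0))
comp(.0045,.013,.617,-.2925,.09); comp(.065,.085,.41,-.274,.05)
E
```

```text
time_s: 30.63
tcp_pos: [0.4563, 0.0032, 0.1269]
ee_rot: [0.234, 0.972, 0.0, 0.002]
force: [0.1, -0.4, -0.8]
grip_width: 0.995
grasp_force: 0.0
tcp [0.4563 0.0032 0.1269] psi 152.91674005060295
2415 (array([0.4626, 0.0009]), array([88.4878, 25.9414]), -26.79706573486328) z 0.035822429313507625
1509 (array([ 0.6172, -0.2924]), array([97.1697, 95.818 ]), -15.591476440429688) [ 0.6172 -0.2923  0.0081]
166 (array([ 0.41  , -0.2728]), array([29.9938, 28.084 ]), -6.135475158691406) [ 0.4099 -0.2726  0.0737]
```

```bash
python3 -m inch '-0.57 -3.46 0 0 0 0 8.5;-0.57 -3.46 0 0 0 0 8.5;-0.57 -3.46 0 0 0 0 8.5;-0.57 -3.46 0 0 0 0 8.5;-0.57 -3.46 0 0 0 0 8.5;-0.57 -3.46 0 0 0 0 8.5;-0.57 -3.46 0 0 0 0 8.5;-0.57 -3.46 0 0 0 0 8.5;0 0 0 0 0 0 8.5;0 0 0 0 0 0 8.5;0 0 0 0 0 0 8.5'
python3 - <<'E'
from h import *
h=see(.41,-.274,.018,.09,.05,name="b3"); h=h[h[:,2]>.068]; print(len(h),cv2.minEnclosingCircle((h[:,:2]*1000).astype(np.float32)),h[:,2].max())
E
```

```text
time_s: 31.65
tcp_pos: [0.4093, -0.2729, 0.1236]
ee_rot: [0.235, 0.972, 0.001, -0.001]
force: [0.2, -0.8, -0.3]
grip_width: 0.996
grasp_force: 0.0
tcp [ 0.4093 -0.2729  0.1236] psi 152.87119417722045
2277 (array([ 0.4062, -0.2706]), array([46.1043, 42.8011]), 50.72879409790039) z 0.06405146970216696
1102 ((409.92779541015625, -273.7924499511719), 15.499998092651367) 0.07607892098005675
```

```bash
python3 -m inch '0.05 -0.08 -4 0 0 0 8.5;0 0 -4 0 0 0 8.5;0 0 -2.3 0 0 0 8.5;0 0 -1 0 0 0 8.5;0 0 0 0 0 0 8.5;0 0 0 0 0 0 2;0 0 0 0 0 0 2;0 0 0 0 0 0 2;0 0 0 0 0 0 2;0 0 0 0 0 0 2;0 0 0 0 0 0 2;0 0 0 0 0 0 2;0 0 0 0 0 0 2;0 0 0 0 0 0 2' 90
```

```text
time_s: 32.87
tcp_pos: [0.4108, -0.2748, 0.0133]
ee_rot: [0.234, 0.972, -0.0, 0.001]
force: [-0.8, 0.2, 10.4]
grip_width: 0.335
grasp_force: 87.8
```

```bash
python3 -m inch '0 0 2 0 0 0 2;0 0 4 0 0 0 2;0 0 2 0 0 0 2;2.6 -0.22 0 0 0 0 2;2.6 -0.22 0 0 0 0 2;2.6 -0.22 0 0 0 0 2;2.6 -0.22 0 0 0 0 2;2.6 -0.22 0 0 0 0 2;2.6 -0.22 0 0 0 0 2;2.6 -0.22 0 0 0 0 2;2.57 -0.22 0 0 0 0 2;0 0 0 0 0 0 2;0 0 0 0 0 0 2;0 0 -4 0 0 0 2;0 0 -2 0 0 0 2;0 0 -0.8 0 0 0 2;0 0 -0.4 0 0 0 2;0 0 0 0 0 0 2;0 0 0 0 0 0 2'
python3 -m inch '0 0 -0.2 0 0 0 2;0 0 0 0 0 0 2;0 0 0 0 0 0 2'
```

```text
time_s: 34.45
tcp_pos: [0.6185, -0.2924, 0.0213]
ee_rot: [0.234, 0.972, -0.0, 0.001]
force: [0.7, -0.3, -5.7]
grip_width: 0.325
grasp_force: 90.4
time_s: 34.7
tcp_pos: [0.6184, -0.2921, 0.0188]
ee_rot: [0.234, 0.972, -0.0, 0.0]
force: [-0.2, -0.6, -5.9]
grip_width: 0.333
grasp_force: 90.4
```

```bash
python3 -m inch '0 0 -0.15 0 0 0 2;0 0 0 0 0 0 2;0 0 0 0 0 0 2'; python3 -m inch '0 0 -0.1 0 0 0 2;0 0 0 0 0 0 2;0 0 0 0 0 0 2'
```

```text
time_s: 34.95
tcp_pos: [0.6185, -0.2922, 0.0174]
ee_rot: [0.234, 0.972, -0.0, 0.001]
force: [-1.6, -0.6, 1.3]
grip_width: 0.328
grasp_force: 91.4
time_s: 35.2
tcp_pos: [0.6186, -0.2923, 0.0173]
ee_rot: [0.234, 0.972, -0.0, 0.001]
force: [-5.7, 1.5, 11.3]
grip_width: 0.329
grasp_force: 93.0
```

In contact. I release, back away, and check everything.

```bash
python3 -m inch '0 0 0.05 0 0 0 2;0 0 0 0 0 0 5;0 0 0 0 0 0 8.5;0 0 0 0 0 0 8.5;0 0 0 0 0 0 8.5;0 0 0 0 0 0 8.5;0 0 2 0 0 0 8.5;0 0 4 0 0 0 8.5;0 0 4 0 0 0 8.5;0 0 4 0 0 0 8.5'
python3 -m inch '-3 -0.5 1 0 0 0 8.5;-3 -0.5 1 0 0 0 8.5;-3 -0.5 1 0 0 0 8.5;-3 -0.5 1 0 0 0 8.5;-3 -0.5 1 0 0 0 8.5;-3 -0.5 1 0 0 0 8.5;-3 -0.5 0 0 0 0 8.5;0 0 0 0 0 0 8.5;0 0 0 0 0 0 8.5;0 0 0 0 0 0 8.5'
python3 - <<'E'
from h import *
p,d=snapshot("top");W=world(d,get_calibration("top"));cv2.imwrite("pics/t9.png",p[:,:,::-1])
def comp(n,lo,hi,cx,cy,r):
    m=((W[...,2]>lo)&(W[...,2]<hi)&(d>0)&(np.hypot(W[...,0]-cx,W[...,1]-cy)<r)).astype(np.uint8)
    k,l,s,_=cv2.connectedComponentsWithStats(m)
    if k<2: print(n,"none"); return
    i=1+s[1:,4].argmax(); q=W[l==i]; print(n,len(q),*rect(q[:,:2]),"z %.3f"%q[:,2].max())
comp("out",.018,.06,.6515,-.003,.08);comp("in",.018,.06,.46,0,.06);comp("nut",.018,.06,.6195,.299,.06);comp("bolt",.065,.1,.617,-.292,.06);comp("bolthead",.016,.1,.617,-.292,.06);comp("block",.015,.06,.4277,.3074,.06)
E
```

```text
time_s: 36.03
tcp_pos: [0.6179, -0.2918, 0.1573]
ee_rot: [0.234, 0.972, 0.0, -0.0]
force: [1.1, -0.5, 0.1]
grip_width: 0.994
grasp_force: 0.0
time_s: 36.87
tcp_pos: [0.4086, -0.3272, 0.2162]
ee_rot: [0.234, 0.972, -0.0, 0.0]
force: [-0.3, 0.2, 0.0]
grip_width: 0.991
grasp_force: 0.0
out 463 [ 0.6526 -0.0012] [119.4506  25.9558] 1.4529701471328735 z 0.043
in 434 [0.4617 0.0007] [87.2977 26.0645] -27.022647857666016 z 0.046
nut 327 [0.619  0.3004] [53.6432 46.0529] 53.422943115234375 z 0.039
bolt 161 [ 0.6158 -0.2903] [28.6786 28.5371] -86.61826229095459 z 0.081
bolthead 387 [ 0.6143 -0.2884] [46.1182 46.0028] 46.82138442993164 z 0.081
block 521 [0.4276 0.3077] [60.1592 39.7765] -79.85942268371582 z 0.035
```

View pics/t9.png

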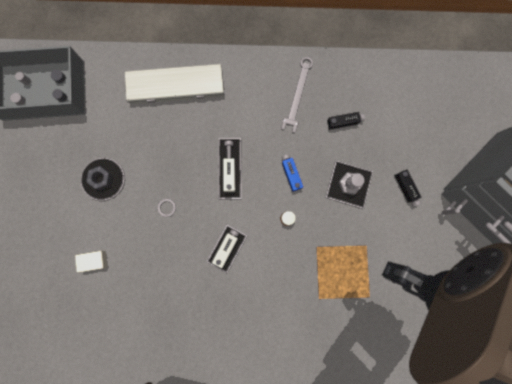

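The final view shows the pulled-out gauge on the long plate (229,172), the pushed-in gauge on the short plate (227,249), the nut on the round plate (98,178) and the bolt on the square plate (353,183). All measure within 3 mm of centre, and the block at (89,262) has not moved. Handing in.

```bash
python3 -c "
from bench import *
print(sign_off())"
```

```text
the job is handed in; nothing more can be done
None
```

All four items are on their own plates, each measured within about 3 mm of centre; the marking block has not moved, and the job was handed in at about 37 s (`sign_off` gave no verdict).

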